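# Dry-fit a reel on the gluing jig

## Task

Before gluing, fit the reel together dry on the jig: set the hub with the wide round flange over the jig's upright spigot, flange down, fully home on the board. Then set the hub with the small round flange over the same spigot, also flange down, so that it sits flush on the neck of the first one. Leave the hub with the square flange where it lies.

Things in the scene. Friction and masses are not known exactly. Their poses are not given: they have to be found in the camera images.
- jig_seat (a point): The gluing jig: a square plywood board, 130 x 130 x 18 mm, fixed flat on the bench, with an upright steel spigot in its middle. This point lies on the board's top face, on the spigot's axis (18 mm above the bench); z up. The spigot rises 60 mm above this point: 26 mm in diameter for the lowest 48 mm, then tapering to a 10 mm flat nose, so that a hub's 32 mm bore drops over it with 3 mm to spare all round.
- wide_hub: A loose hub of off-white plastic, 40 mm high: a round flange of 96 mm diameter, 8 mm thick, at the bottom, and a round neck of 44 mm outer diameter rising 32 mm from its middle. A plain 32 mm bore runs right through. It stands flange down on the bench. Origin: centre of the flange's underside; z up along the bore. About 70 g. It goes on first, straight onto the board.
- narrow_hub: A loose hub of off-white plastic, 40 mm high: a round flange of 66 mm diameter, 8 mm thick, at the bottom, and a round neck of 44 mm outer diameter rising 32 mm from its middle. A plain 32 mm bore runs right through. It stands flange down on the bench. Origin: centre of the flange's underside; z up along the bore. About 45 g. It goes on second; seated, its underside is 40 mm above the board, on the first hub's neck.
- square_hub: A loose hub of off-white plastic, 40 mm high: a square flange of 80 x 80 mm, 8 mm thick, at the bottom, and a round neck of 44 mm outer diameter rising 32 mm from its middle. A plain 32 mm bore runs right through. It stands flange down on the bench. Origin: centre of the flange's underside; z up along the bore. About 60 g. It belongs to another job and must stay where it lies.
There are look-alikes about, which are no part of the job. Of the things like the part that bears jig_seat, leave any that is green; of the rest the larger one is meant. Leave any blue look-alike of the wide_hub alone.

How it is judged (in metres and radians):
On the way:
1. the wide-flanged hub sits fully home on the jig's board, over the spigot, flange down (horizontal distance between wide_hub and jig_seat below 0.01 m and z of wide_hub in the frame of jig_seat between -0.005 and 0.005 m and angle between wide_hub's own z axis and vertical below 0.17 rad), for 0.2 s.
At the end, for the whole second after the job is handed in: The wide hub is on the spigot, underside within 5 mm of the board; the narrow hub is on it over the same spigot, underside 35 to 46 mm above the board; both flange down, axes within 10 mm of the spigot's, tilt under 10 degrees, at rest (all of step 1 and horizontal distance between narrow_hub and jig_seat below 0.01 m and z of narrow_hub in the frame of jig_seat between 0.035 and 0.046 m and angle between narrow_hub's own z axis and vertical below 0.17 rad and linear speed of each of wide_hub, narrow_hub below 0.02 m/s); the robot touches nothing.
It fails at once if the square-flanged hub is shifted by more than 30 mm (distance of square_hub from where it was at the start of the episode above 0.03 m).
It also fails if it takes over 64 s, if anything falls off the work surface, if the arm or the gripper's body presses on something with over 40 N, if the wrist force passes 120 N, or if a joint passes its speed limit or range.

## Robot

A 6-joint arm with a two-finger parallel gripper is mounted at the origin on the work surface. World frame = base frame: x ahead of the robot, y to its left, z up, the work surface at z = 0. Lengths are in m, angles in degrees, forces in N, time in s.
With the tool pointing down it reaches from about 0.3 to 0.75 m from the base axis. Payload 8.5 kg.
Tool frame: the origin (TCP) lies at the very end of the fingers, on their centre line; the grasp point (between the pads) lies 19 mm behind it; y points along the fingers, z is the direction in which the jaws open and shut, and the axes are right-handed (so a half turn about y gives the same grasp; the last joint's range is limited). The gripper opens to 85 mm and grips with 20 to 120 N. Pads are 22 mm wide; open, the fingers measure 114 mm over their backs; the gripper's body (76 mm by 85 mm) begins 54 mm behind the grasp point. The pads swing forward as they close: fully open they stand 13 mm farther back than shut.
Start: joints at [-12.336, 21.807, 74.336, -0, 83.858, -12.336], TCP at [0.55, 0, 0.231] pointing down, gripper open.
Joint ranges: [-178.18, 178.18], [-50.72, 133.34], [12.68, 142.11], [-81.47, 261.47], [9.98, 163.14], [-165.26, 165.26]. Speed limits (degrees/s): [136.94, 136.94, 180, 180, 180, 180].

## Interface

Orientations are given as a 3x3 rotation matrix whose columns are the frame's x, y, z axes.
In Python, from rig import env gives the robot as it stands. The module is installed in compiled form; this text tells all that it offers.
- The arm moves only by the tool servo_tool, never from a script. Its argument "rows" is one flat list of numbers, 7 for each row, row after row: the opening, from 0 (shut) to 1 (fully open), then the shift along the world's x, y, z in m, then the turn, a rotation vector about the world's x, y, z in degrees. A call has 1 to 10 rows; each row shifts and turns the commanded pose from where the row before left it; what a row does not reach is not made up. A row lasts 1/12 s, in which the tool goes at most 41.7 mm and 7.16 degrees, less where a joint would pass 70% of its speed; a pose out of reach is approached as far as the arm can. A call with a gripper value outside its range is refused whole. The fingers move at their own pace and stop on an object; "force" is the grip in N (left out, the last holds). Time passes only in rows, so rows that do not move let the fingers close. It gives the time, the measured TCP pose, the force and the opening at its end, in the units of the state.
- env.observe(): the state, without advancing time (a new reading comes with each control period).
- env.get_image(name): name is "scene" or "side" or "wrist"; returns the picture (384x512x3 uint8, red, green, blue); there is no depth.
- env.camera_model(name): a dict with "camera_matrix" (3x3 intrinsics, pixels), "R" (3x3) and "t" (3): a world point X has camera coordinates R X + t; the wrist camera has in their place "mount" (4x4, takes a point from camera to tool coordinates, whose origin is the TCP and whose axes are the tool frame's). Camera axes: x right, y down, z forward; pixel columns grow to the right and rows downward; lengths in m; the calibration is good to about 2 mm. A picture is of the moment at which its call begins: read the wrist's pose just before it. camera_model takes no time and is no camera call.
- env.close_job(): hands the job in, once; it reports no verdict.
The state is a dict: "time_s": time; "q": joint angles; "qvel": joint speeds; "joint_efforts": joint torques, N m; "position": TCP position; "tool_rot": TCP orientation; "ft_force": force on the tool from outside, world axes, zero at the start; "wrist_torque": the same for the moment, N m; "grip_width": finger opening in m.
Only numpy, scipy, OpenCV 4.12 (cv2) and the standard library are available. Lean on these libraries where they do the work, as an engineer would, in place of code of your own. Each camera call takes 0.05 s, during which the arm holds its last target.

## Working session

There is one attempt and no reset: what is moved stays moved. The work goes in short steps, Python scripts to look and compute and a tool call to move; the robot and the scene stay as the last step left them, time stands still between calls to the robot, and variables do not carry over. Pictures are saved under pics/ and viewed, and the job is handed in when it is done.

Besides the shell and the picture viewer there is one more tool, called after "Emit:" as name(argument=value, ...) on one line, values as JSON. servo_tool: Moves the arm, as the interface text tells. Its arguments: {"type":"object","properties":{"rows":{"type":"array","items":{"type":"number"}},"force":{"type":"number"}},"required":["rows"]}

```bash
mkdir -p pics; python3 - <<'E'
from rig import env
import cv2
o=env.observe();print(o)
for n in("scene","side","wrist"):
    im=env.get_image(n);cv2.imwrite(f"pics/{n}0.png",im[:,:,::-1])
    m=env.camera_model(n);print(n,m)
E
```

```text
{'time_s': 0.0, 'q': array([-1.23358935e+01,  2.18403688e+01,  7.43856562e+01,  1.69375101e-03,
        8.38568022e+01, -1.23345145e+01]), 'qvel': array([-0.08486004, -0.05965427,  0.03895907,  0.04732338,  0.06195384,
        0.06195855]), 'joint_efforts': array([-1.00240642e-03, -4.48466885e+01, -2.31285810e+01, -2.87182611e-04,
        4.73836102e-03,  1.77242771e-05]), 'position': array([5.49707481e-01, 6.83065134e-05, 2.30712284e-01]), 'tool_rot': array([[-2.74902149e-05, -1.40595171e-03,  9.99999011e-01],
       [-9.99999943e-01,  3.37556230e-04, -2.70156523e-05],
       [-3.37517914e-04, -9.99998955e-01, -1.40596091e-03]]), 'ft_force': array([0.44284027, 0.0818288 , 0.71640298]), 'wrist_torque': array([-0.0028738 ,  0.01523854,  0.00920461]), 'grip_width': 0.0853116584025584}
scene {'camera_matrix': array([[405.65409719,   0.        , 253.98137024],
       [  0.        , 405.65409719, 186.38000383],
       [  0.        ,   0.        ,   1.        ]]), 'R': array([[-0.59839824,  0.8011539 , -0.00848363],
       [ 0.62252934,  0.45826216, -0.63439184],
       [-0.50435777, -0.38
[... 288 characters left out ...]
8907, -0.01414945],
       [-0.52465274, -0.44896372, -0.72330566],
       [ 0.53611875,  0.48574476, -0.69038302]]), 't': array([-0.36312824,  0.31582741,  0.70953361])}
wrist {'camera_matrix': array([[336.99981347,   0.        , 253.51006655],
       [  0.        , 336.99981347, 188.18625272],
       [  0.        ,   0.        ,   1.        ]]), 'mount': array([[ 9.46995652e-04,  9.65563226e-01,  2.60166790e-01,
        -6.60686656e-02],
       [ 2.44389026e-05, -2.60166929e-01,  9.65563653e-01,
        -1.43120637e-01],
       [ 9.99999551e-01, -9.08026390e-04, -2.69974256e-04,
         7.27864858e-06],
       [ 0.00000000e+00,  0.00000000e+00,  0.00000000e+00,
         1.00000000e+00]])}
```

View pics/scene0.png

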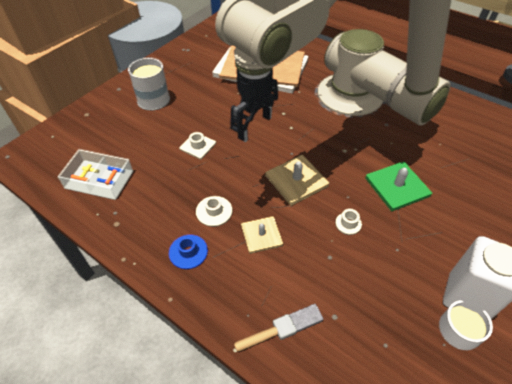

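View pics/side0.png

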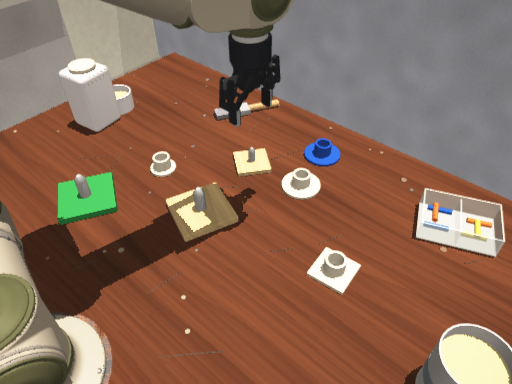

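View pics/wrist0.png

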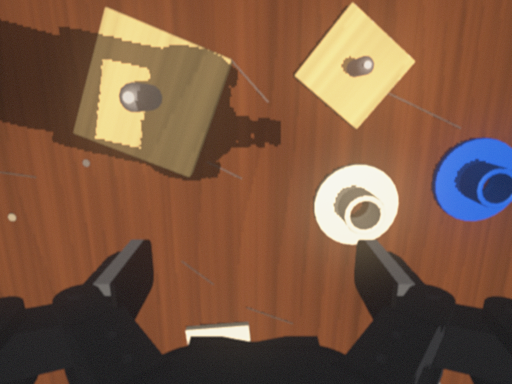

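```bash
python3 - <<'E'
import cv2,numpy as np
s=cv2.imread("pics/scene0.png");d=cv2.imread("pics/side0.png")
a=cv2.resize(s[130:270,160:380],None,fx=3.4,fy=3.4,interpolation=cv2.INTER_CUBIC)
b=cv2.resize(d[130:250,130:350],None,fx=3.4,fy=3.4,interpolation=cv2.INTER_CUBIC)
cv2.imwrite("pics/c1.png",a);cv2.imwrite("pics/c2.png",b)
E
```

```text
(no output)
```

View pics/c1.png

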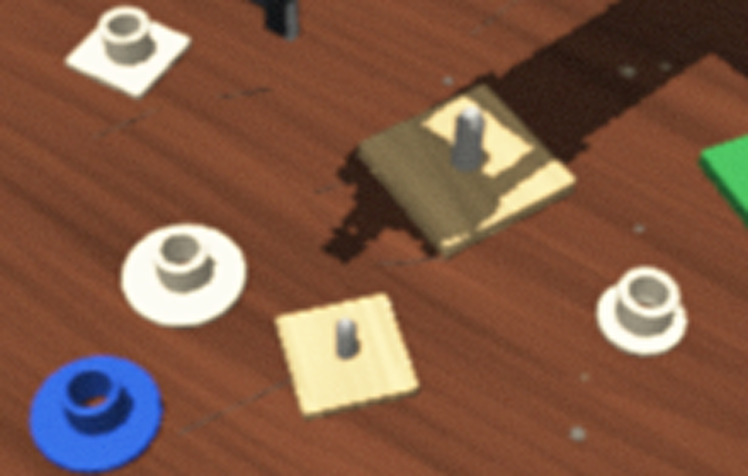

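View pics/c2.png

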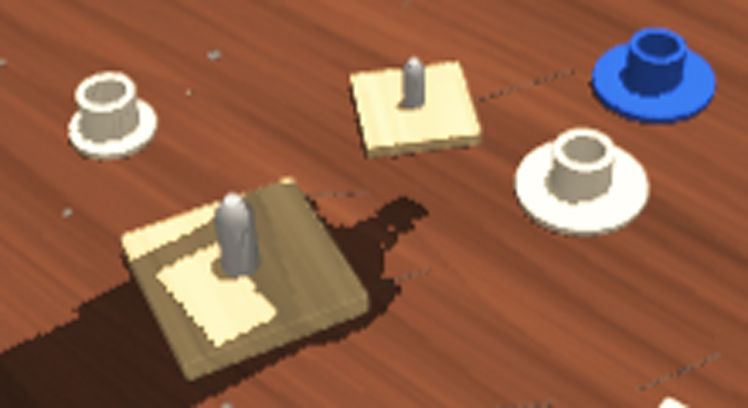

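Candidates, scene pixels:
- **Jigs:** large plywood (298,180), small plywood (262,233), green (398,185). The large plywood is meant: it isn't green and it is the larger of the other two.
- **Hubs:** white wide (213,209), blue (188,250, to be left alone), white small round (348,220), white square (197,143). The crops confirm all of these.

Next I fit silhouettes of the known geometry.

```bash
cat > h.py <<'E'
import cv2,numpy as np
from scipy.optimize import minimize
def cam(env,n,o=None):
    m=env.camera_model(n);K=m["camera_matrix"]
    if n!="wrist": return K,m["R"],m["t"]
    T=np.eye(4);T[:3,:3]=o["tool_rot"];T[:3,3]=o["position"]
    W=np.linalg.inv(T@m["mount"]);return K,W[:3,:3],W[:3,3]
def proj(c,P):
    p=(np.atleast_2d(P)@c[1].T+c[2])@c[0].T;return p[:,:2]/p[:,2:]
def circ(r,z,n=60):
    a=np.linspace(0,2*np.pi,n,False);return np.c_[r*np.cos(a),r*np.sin(a),0*a+z]
S=8
def hull(m,c,P):
    h=cv2.convexHull(proj(c,P).astype(np.float32))
    cv2.fillConvexPoly(m,np.round(h*256).astype(np.int32),255,cv2.LINE_AA,8)
def hub(c,shape,x,y,R,z=0):
    m=np.zeros(shape,np.uint8);o=np.array([x,y,z])
    hull(m,c,np.r_[circ(R,0),circ(R,.008)]+o);hull(m,c,np.r_[circ(.022,.008),circ(.022,.04)]+o);return m/255.
def ray(c,uv,z):
    d=c[1].T@np.linalg.inv(c[0])@[uv[0],uv[1],1];o=-c[1].T@c[2];return o+d*(z-o[2])/d[2]
def blob(im,px,thr=(0,70,90)):  # white: low saturation
    hsv=cv2.cvtColor(im,cv2.COLOR_RGB2HSV)
    m=((hsv[:,:,1]<110)&(hsv[:,:,2]>90)).astype(np.uint8)
    n,l=cv2.connectedComponents(m);return m,(l==l[px[1],px[0]]) if m[px[1],px[0]] else None
def fithub(c,im,px,R):
    _,b=blob(im,px)
    if b is None: return None
    b=cv2.morphologyEx(b.astype(np.uint8),cv2.MORPH_CLOSE,np.ones((3,3)))
    cs,_=cv2.findContours(b,cv2.RETR_EXTERNAL,cv2.CHAIN_APPROX_NONE);k=np.zeros_like(b);cv2.drawContours(k,cs,-1,1,-1)
    f=lambda p:np.abs(hub(c,k.shape,p[0],p[1],R)-k).sum()
    g=ray(c,px,.02)[:2]
    r=minimize(f,g,method="Nelder-Mead",options=dict(initial_simplex=[g,g+[.02,0],g+[0,.02]],xatol=1e-4))
    return r.x,r.fun,k.sum()
E
python3 - <<'E'
from rig import env
from h import *
o=env.observe()
I={n:cv2.imread(f"pics/{n}0.png")[:,:,::-1].copy() for n in("scene","side","wrist")}
C={n:cam(env,n,o) for n in I}
for n,px,R,w in [("scene",(205,215),.048,"wide"),("side",(290,190),.048,"wide"),("wrist",(330,215),.048,"wide"),("scene",(340,226),.033,"narrow"),("side",(155,170),.033,"narrow")]:
    print(w,n,fithub(C[n],I[n],px,R))
# spigot nose top from c1,c2 crops
for n,uv in [("scene",(160+470/3.4,130+109/3.4)),("side",(130+234/3.4,130+197/3.4)),("wrist",(129,97))]:
    print("nose",n,ray(C[n],uv,.078))
for n,uv in [("scene",(160+466/3.4,130+162/3.4)),("side",(130+240/3.4,130+270/3.4))]:
    print("foot",n,ray(C[n],uv,.018))
E
```

```text
wide scene (array([ 0.66512457, -0.05242096]), np.float64(37.69803921568628), np.uint64(933))
wide side (array([ 0.66617979, -0.05367389]), np.float64(68.22745098039216), np.uint64(956))
wide wrist (array([ 0.66645552, -0.05355326]), np.float64(816.8352941176471), np.uint64(6278))
narrow scene (array([0.48700438, 0.25818705]), np.float64(29.90196078431373), np.uint64(563))
narrow side (array([0.48772441, 0.2566505 ]), np.float64(51.831372549019605), np.uint64(515))
nose scene [0.44290803 0.06798265 0.078     ]
nose side [0.44481087 0.06402302 0.078     ]
nose wrist [0.44401648 0.06653263 0.078     ]
foot scene [0.44579836 0.07130375 0.018     ]
foot side [0.43799764 0.05986821 0.018     ]
```

Emit:
servo_tool(rows=[1, 0.0233, -0.0107, -0.01, 0, 0, 0, 1, 0.0233, -0.0107, -0.01, 0, 0, 0, 1, 0.0233, -0.0107, -0.01, 0, 0, 0, 1, 0.0233, -0.0107, -0.01, 0, 0, 0, 1, 0.0233, -0.0107, -0.01, 0, 0, 0, 1, 0, 0, 0, 0, 0, 0, 1, 0, 0, 0, 0, 0, 0])

```text
time_s: 0.73
position: [0.6666, -0.0539, 0.1796]
tool_rot: [[-0.001, -0.003, 1.0], [-1.0, 0.001, -0.001], [-0.001, -1.0, -0.003]]
ft_force: [0.4, 0.2, 1.4]
grip_width: 0.0852
```

```bash
python3 - <<'E'
from rig import env
from h import *
o=env.observe();print(o["time_s"],o["position"],o["tool_rot"].round(4))
I={}
for n in("scene","side","wrist"):
    o=env.observe();I[n]=env.get_image(n);cv2.imwrite(f"pics/{n}1.png",I[n][:,:,::-1])
    if n=="wrist": print("wide",fithub(cam(env,n,o),I[n],tuple(np.round(proj(cam(env,n,o),[.666,-.088,.008])[0]).astype(int)),.048))
E
python3 - <<'E'
import cv2
s=cv2.imread("pics/scene1.png");d=cv2.imread("pics/side1.png")
a=cv2.resize(s[145:215,255:345],None,fx=8,fy=8,interpolation=cv2.INTER_CUBIC)
b=cv2.resize(d[170:245,155:245],None,fx=8,fy=8,interpolation=cv2.INTER_CUBIC)
cv2.imwrite("pics/d1.png",a);cv2.imwrite("pics/d2.png",b)
E
```

```text
0.7333 [ 0.66657782 -0.05387334  0.17955986] [[-6.0e-04 -2.6e-03  1.0e+00]
 [-1.0e+00  8.0e-04 -6.0e-04]
 [-8.0e-04 -1.0e+00 -2.6e-03]]
wide (array([ 0.66613463, -0.05286112]), np.float64(98.70588235294117), np.uint64(7974))
```

View pics/wrist1.png

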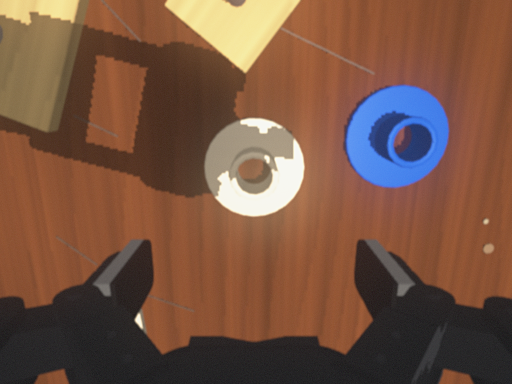

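View pics/d1.png

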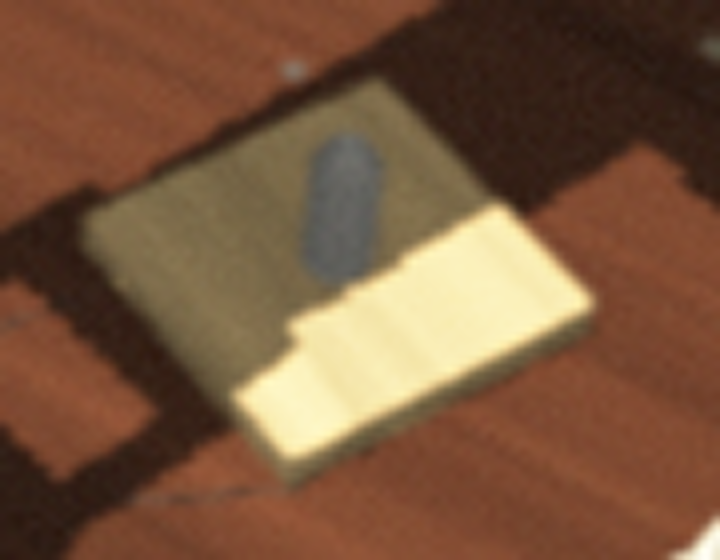

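View pics/d2.png

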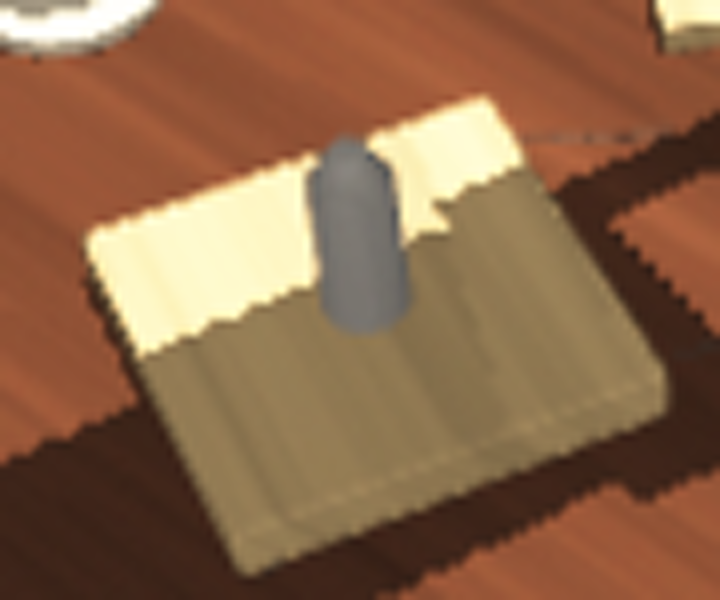

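```bash
python3 - <<'E'
from rig import env
from h import *
for n,off,cs,sp in [("scene",(255,145),[(84,225),(378,78),(597,303),(288,463)],[(348,142),(340,282)]),("side",(155,170),[(88,237),(487,97),(667,375),(237,545)],[(348,145),(366,332)])]:
    c=cam(env,n)
    g=lambda p:np.array(off)+(np.array(p)+.5)/8-.5
    P=np.array([ray(c,g(p),.018)[:2] for p in cs])
    print(n,P.round(4).tolist(),"mean",P.mean(0),"sides",[np.linalg.norm(P[i]-P[i-1]).round(4) for i in range(4)])
    # spigot silhouette fit center
    from scipy.optimize import least_squares
    cc=-c[1].T@c[2];
    foot=ray(c,g(sp[1]),.018); 
    v=cc[:2]-foot[:2];v/=np.linalg.norm(v)
    print(" foot centre",foot[:2]-v*.013," nose",ray(c,g(sp[0]),.078)[:2])
E
```

```text
scene [[0.4842, -0.0123], [0.3608, 0.0331], [0.4075, 0.1531], [0.5299, 0.105]] mean [0.44560068 0.0697033 ] sides [np.float64(0.1259), np.float64(0.1314), np.float64(0.1288), np.float64(0.1315)]
 foot centre [0.44105351 0.0695716 ]  nose [0.44397411 0.06811356]
side [[0.4073, 0.1463], [0.5261, 0.1003], [0.4776, -0.0196], [0.3574, 0.0258]] mean [0.44211206 0.06319818] sides [np.float64(0.1304), np.float64(0.1274), np.float64(0.1293), np.float64(0.1284)]
 foot centre [0.44193364 0.06688362]  nose [0.44427957 0.06588885]
```

Emit:
servo_tool(rows=[1, 0, 0.0003, -0.03, 0, 0, 0, 1, 0, 0.0003, -0.03, 0, 0, 0, 1, 0, 0.0003, -0.03, 0, 0, 0, 1, 0, 0, -0.03, 0, 0, 0, 1, 0, 0, -0.025, 0, 0, 0, 1, 0, 0, -0.015, 0, 0, 0, 1, 0, 0, -0.005, 0, 0, 0, 1, 0, 0, 0, 0, 0, 0, 1, 0, 0, 0, 0, 0, 0])

```text
time_s: 1.63
position: [0.667, -0.0525, 0.0179]
tool_rot: [[0.0, 0.002, 1.0], [-1.0, -0.001, 0.0], [0.001, -1.0, 0.002]]
ft_force: [0.7, 0.9, 0.4]
grip_width: 0.0853
```

Emit:
servo_tool(rows=[1, -0.001, -0.0003, -0.005, 0, 0, 0, 0.2, 0, 0, 0, 0, 0, 0, 0.2, 0, 0, 0, 0, 0, 0, 0.2, 0, 0, 0, 0, 0, 0, 0.2, 0, 0, 0, 0, 0, 0, 0.2, 0, 0, 0, 0, 0, 0, 0.2, 0, 0, 0, 0, 0, 0, 0.2, 0, 0, 0, 0, 0, 0, 0.2, 0, 0, 0, 0, 0, 0], force=35)

```text
time_s: 2.38
position: [0.6658, -0.053, 0.0121]
tool_rot: [[0.0, 0.001, 1.0], [-1.0, -0.0, 0.0], [0.0, -1.0, 0.001]]
ft_force: [-1.3, 0.6, 6.0]
grip_width: 0.0433
```

Emit:
servo_tool(rows=[0.2, 0, 0, 0.01, 0, 0, 0, 0.2, 0, 0, 0.025, 0, 0, 0, 0.2, 0, 0, 0.03, 0, 0, 0, 0.2, 0, 0, 0.03, 0, 0, 0, 0.2, 0, 0, 0.02, 0, 0, 0, 0.2, 0, 0, 0, 0, 0, 0])

```text
time_s: 2.88
position: [0.6673, -0.0533, 0.1319]
tool_rot: [[0.0, 0.008, 1.0], [-1.0, -0.002, 0.0], [0.002, -1.0, 0.008]]
ft_force: [0.4, 0.3, -0.6]
grip_width: 0.0433
```

```bash
python3 - <<'E'
from rig import env
from h import *
o=env.observe();print(o["time_s"],o["position"],o["grip_width"],o["ft_force"])
im=env.get_image("wrist");cv2.imwrite("pics/wrist2.png",im[:,:,::-1])
im=env.get_image("side");cv2.imwrite("pics/side2.png",cv2.resize(im[60:260,150:400,::-1],None,fx=3,fy=3))
E
```

```text
2.8833 [ 0.66726269 -0.05325898  0.13188276] 0.04329334323525028 [ 0.3908329   0.28396412 -0.60434167]
```

View pics/wrist2.png

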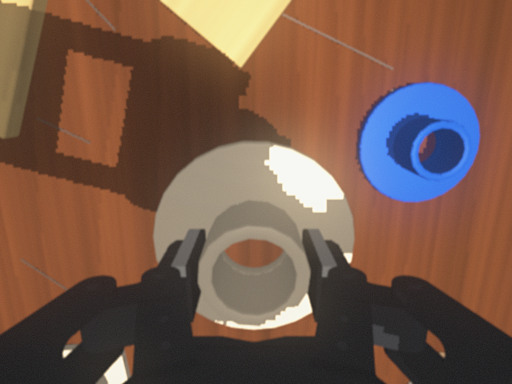

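View pics/side2.png

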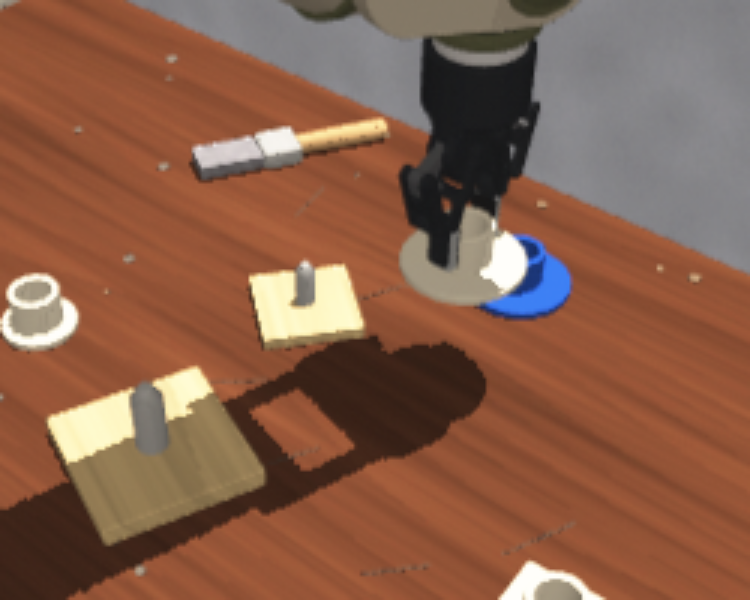

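Emit:
servo_tool(rows=[0.2, -0.028, 0.015, 0, 0, 0, 0, 0.2, -0.028, 0.015, 0, 0, 0, 0, 0.2, -0.028, 0.015, 0, 0, 0, 0, 0.2, -0.028, 0.015, 0, 0, 0, 0, 0.2, -0.028, 0.015, 0, 0, 0, 0, 0.2, -0.028, 0.015, 0, 0, 0, 0, 0.2, -0.028, 0.015, 0, 0, 0, 0, 0.2, -0.026, 0.0147, 0, 0, 0, 0, 0.2, 0, 0, 0, 0, 0, 0, 0.2, 0, 0, 0, 0, 0, 0])

```text
time_s: 3.82
position: [0.4421, 0.0674, 0.1256]
tool_rot: [[0.001, -0.002, 1.0], [-1.0, 0.0, 0.001], [-0.0, -1.0, -0.002]]
ft_force: [0.3, 0.1, -1.0]
grip_width: 0.0432
```

```bash
python3 - <<'E'
from rig import env
from h import *
for n in("wrist","scene","side"):
    o=env.observe();im=env.get_image(n);print(n,o["position"])
    if n=="scene": im=cv2.resize(im[90:220,230:370],None,fx=5,fy=5,interpolation=2)[:600]
    if n=="side": im=cv2.resize(im[110:250,140:280],None,fx=4.2,fy=4.2,interpolation=2)
    cv2.imwrite(f"pics/{n}3.png",im[:,:,::-1])
E
```

```text
wrist [0.44209892 0.06740245 0.12560744]
scene [0.44334384 0.06685347 0.12577961]
side [0.4439201  0.06655263 0.12582013]
```

View pics/wrist3.png

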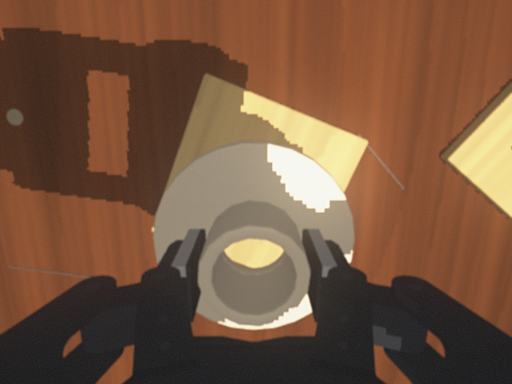

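View pics/scene3.png

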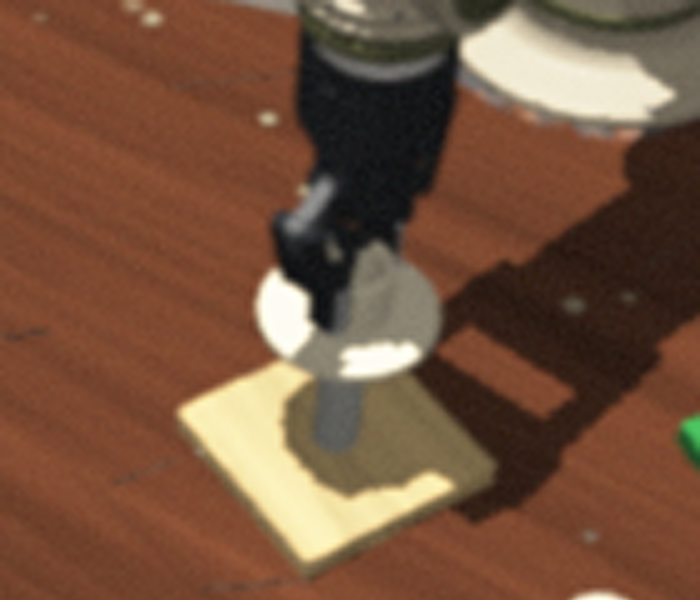

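View pics/side3.png

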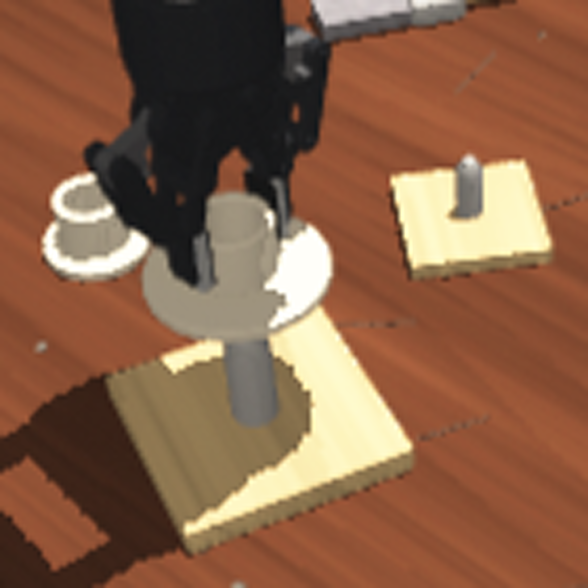

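Emit:
servo_tool(rows=[0.2, 0, 0, -0.015, 0, 0, 0, 0.2, 0, 0, -0.015, 0, 0, 0, 0.2, 0, 0, -0.015, 0, 0, 0, 0.2, 0, 0, -0.01, 0, 0, 0, 0.2, 0, 0, -0.01, 0, 0, 0, 0.2, 0, 0, 0, 0, 0, 0])

```text
time_s: 4.47
position: [0.4433, 0.0664, 0.0594]
tool_rot: [[-0.001, -0.003, 1.0], [-1.0, 0.0, -0.001], [-0.0, -1.0, -0.003]]
ft_force: [-0.6, 0.6, -1.3]
grip_width: 0.0433
```

Emit:
servo_tool(rows=[0.2, 0, 0, -0.01, 0, 0, 0, 0.2, 0, 0, -0.01, 0, 0, 0, 0.2, 0, 0, -0.005, 0, 0, 0, 0.2, 0, 0, -0.002, 0, 0, 0, 0.2, 0, 0, -0.001, 0, 0, 0, 0.2, 0, 0, 0, 0, 0, 0, 0.2, 0, 0, 0, 0, 0, 0])

```text
time_s: 5.05
position: [0.4438, 0.0667, 0.0337]
tool_rot: [[-0.0, 0.001, 1.0], [-1.0, -0.0, -0.0], [0.0, -1.0, 0.001]]
ft_force: [0.4, 0.4, -0.7]
grip_width: 0.0434
```

Emit:
servo_tool(rows=[0.2, 0, 0, -0.002, 0, 0, 0, 0.2, 0, 0, -0.002, 0, 0, 0, 0.2, 0, 0, 0, 0, 0, 0, 0.2, 0, 0, 0, 0, 0, 0])

```text
time_s: 5.38
position: [0.4438, 0.0668, 0.03]
tool_rot: [[0.0, 0.001, 1.0], [-1.0, -0.0, 0.0], [0.0, -1.0, 0.001]]
ft_force: [-1.8, -0.1, 8.7]
grip_width: 0.0432
```

Emit:
servo_tool(rows=[1, 0, 0, 0, 0, 0, 0, 1, 0, 0, 0, 0, 0, 0, 1, 0, 0, 0, 0, 0, 0, 1, 0, 0, 0, 0, 0, 0, 1, 0, 0, 0, 0, 0, 0, 1, 0, 0, 0.01, 0, 0, 0, 1, 0, 0, 0.03, 0, 0, 0, 1, 0, 0, 0.035, 0, 0, 0, 1, 0, 0, 0.035, 0, 0, 0, 1, 0, 0, 0.02, 0, 0, 0])

```text
time_s: 6.22
position: [0.4442, 0.0668, 0.1626]
tool_rot: [[0.0, 0.004, 1.0], [-1.0, -0.0, 0.0], [0.0, -1.0, 0.004]]
ft_force: [0.3, 0.7, -0.5]
grip_width: 0.0852
```

Emit:
servo_tool(rows=[1, 0.004, 0.019, 0, 0, 0, 0, 1, 0.006, 0.027, 0, 0, 0, 0, 1, 0.006, 0.027, 0, 0, 0, 0, 1, 0.006, 0.027, 0, 0, 0, 0, 1, 0.006, 0.027, 0, 0, 0, 0, 1, 0.006, 0.027, 0, 0, 0, 0, 1, 0.006, 0.026, 0, 0, 0, 0, 1, 0.0037, 0.0105, 0, 0, 0, 0, 1, 0, 0, 0, 0, 0, 0, 1, 0, 0, 0, 0, 0, 0])

```text
time_s: 7.05
position: [0.4869, 0.257, 0.1589]
tool_rot: [[0.001, -0.001, 1.0], [-1.0, -0.001, 0.001], [0.001, -1.0, -0.001]]
ft_force: [0.3, -0.2, -0.5]
grip_width: 0.0855
```

```bash
python3 - <<'E'
from rig import env
from h import *
env.get_image("side")
for n in("wrist","scene","side"):
    o=env.observe();im=env.get_image(n);print(n,o["time_s"],o["position"]);c=cam(env,n,o)
    cv2.imwrite(f"pics/{n}4.png",im[:,:,::-1])
    if n=="wrist":print(fithub(c,im,tuple(np.round(proj(c,[.4875,.2305,.008])[0]).astype(int)),.033))
    if n=="side": cv2.imwrite("pics/side4c.png",cv2.resize(im[140:250,140:260,::-1],None,fx=5,fy=5,interpolation=2))
E
```

```text
wrist 7.1 [0.48689722 0.25644165 0.15907023]
(array([0.48776875, 0.25705005]), np.float64(157.87450980392157), np.uint64(4478))
scene 7.15 [0.48699375 0.25618615 0.15923252]
side 7.2 [0.48705297 0.25616098 0.15938316]
```

View pics/wrist4.png

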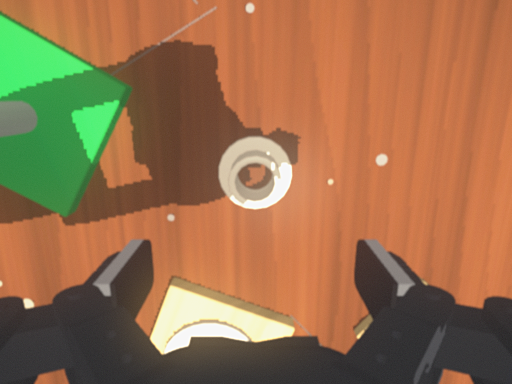

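View pics/side4c.png

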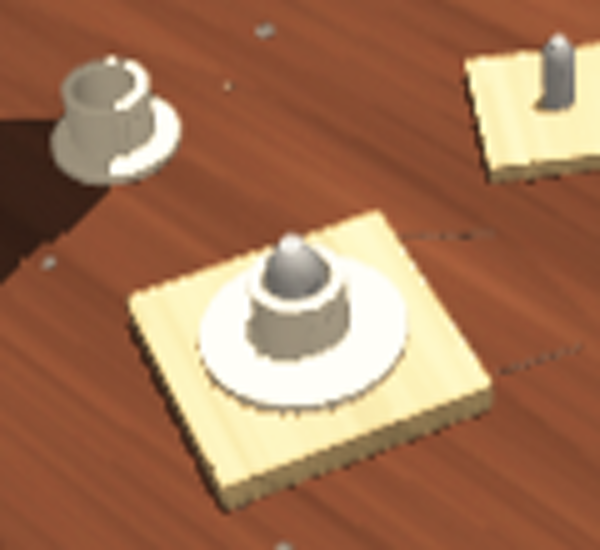

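Emit:
servo_tool(rows=[1, 0.0007, 0.0008, -0.03, 0, 0, 0, 1, 0, 0, -0.03, 0, 0, 0, 1, 0, 0, -0.03, 0, 0, 0, 1, 0, 0, -0.025, 0, 0, 0, 1, 0, 0, -0.015, 0, 0, 0, 1, 0, 0, -0.01, 0, 0, 0, 1, 0, 0, -0.002, 0, 0, 0, 1, 0, 0, 0, 0, 0, 0, 1, 0, 0, 0, 0, 0, 0])

```text
time_s: 8.0
position: [0.4885, 0.2581, 0.0183]
tool_rot: [[-0.0, 0.002, 1.0], [-1.0, 0.0, -0.0], [-0.0, -1.0, 0.002]]
ft_force: [0.7, -0.0, -0.7]
grip_width: 0.0854
```

Emit:
servo_tool(rows=[1, -0.0007, -0.001, -0.005, 0, 0, 0, 0.2, 0, 0, 0, 0, 0, 0, 0.2, 0, 0, 0, 0, 0, 0, 0.2, 0, 0, 0, 0, 0, 0, 0.2, 0, 0, 0, 0, 0, 0, 0.2, 0, 0, 0, 0, 0, 0, 0.2, 0, 0, 0, 0, 0, 0, 0.2, 0, 0, 0, 0, 0, 0, 0.2, 0, 0, 0, 0, 0, 0], force=35)

```text
time_s: 8.75
position: [0.4874, 0.2572, 0.0128]
tool_rot: [[0.0, 0.001, 1.0], [-1.0, 0.0, 0.0], [-0.0, -1.0, 0.001]]
ft_force: [-1.3, -1.4, 6.0]
grip_width: 0.0427
```

Emit:
servo_tool(rows=[0.2, 0, 0, 0.01, 0, 0, 0, 0.2, 0, 0, 0.025, 0, 0, 0, 0.2, 0, 0, 0.03, 0, 0, 0, 0.2, 0, 0, 0.03, 0, 0, 0, 0.2, 0, 0, 0.025, 0, 0, 0, 0.2, 0, 0, 0, 0, 0, 0, 0.2, 0, 0, 0, 0, 0, 0, 0.2, 0, 0, 0, 0, 0, 0])

```text
time_s: 9.42
position: [0.4867, 0.257, 0.1318]
tool_rot: [[0.0, -0.001, 1.0], [-1.0, -0.0, 0.0], [0.0, -1.0, -0.001]]
ft_force: [0.2, 0.4, -1.0]
grip_width: 0.0422
```

Emit:
servo_tool(rows=[0.2, -0.0054, -0.0238, 0, 0, 0, 0, 0.2, -0.0054, -0.0238, 0, 0, 0, 0, 0.2, -0.0054, -0.0238, 0, 0, 0, 0, 0.2, -0.0054, -0.0238, 0, 0, 0, 0, 0.2, -0.0054, -0.0238, 0, 0, 0, 0, 0.2, -0.0054, -0.0238, 0, 0, 0, 0, 0.2, -0.0054, -0.0238, 0, 0, 0, 0, 0.2, -0.0054, -0.0238, 0, 0, 0, 0, 0.2, 0, 0, 0, 0, 0, 0, 0.2, 0, 0, 0, 0, 0, 0])

```text
time_s: 10.25
position: [0.4434, 0.066, 0.1315]
tool_rot: [[-0.002, -0.002, 1.0], [-1.0, 0.0, -0.002], [-0.0, -1.0, -0.002]]
ft_force: [0.6, -0.2, -0.5]
grip_width: 0.0426
```

```bash
python3 - <<'E'
from rig import env
from h import *
env.get_image("side")
for n in("wrist","scene","side"):
    o=env.observe();im=env.get_image(n);print(n,o["position"],o["grip_width"])
    if n=="scene": im=cv2.resize(im[90:220,230:370],None,fx=4.5,fy=4.5,interpolation=2)
    if n=="side": im=cv2.resize(im[110:250,140:280],None,fx=4.2,fy=4.2,interpolation=2)
    cv2.imwrite(f"pics/{n}5.png",im[:,:,::-1])
E
```

```text
wrist [0.44365818 0.06670235 0.13160114] 0.04204249704374328
scene [0.44380124 0.06710287 0.13172975] 0.042226469795867146
side [0.44387326 0.06733347 0.1318357 ] 0.042113938171709296
```

View pics/wrist5.png

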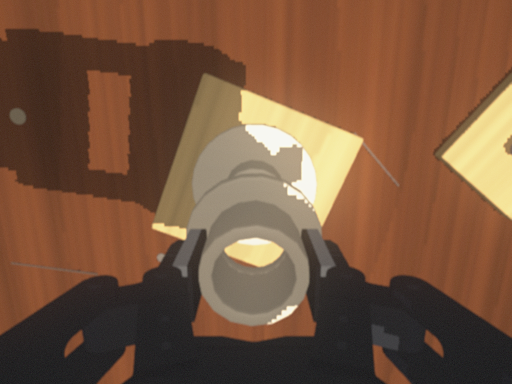

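View pics/scene5.png

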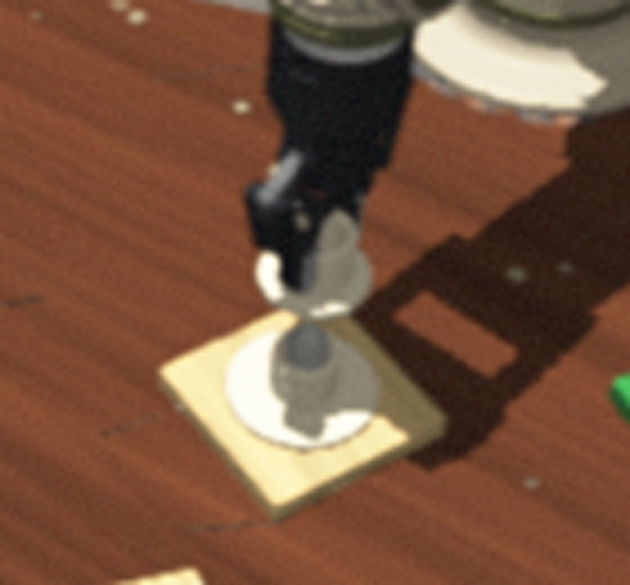

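View pics/side5.png

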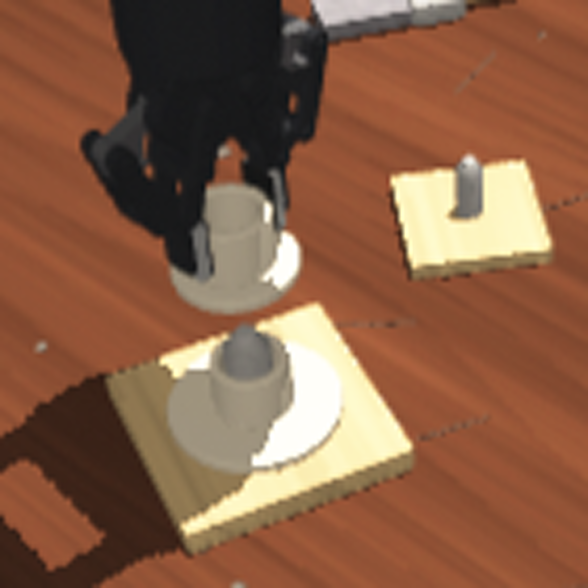

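Emit:
servo_tool(rows=[0.2, 0, -0.0005, -0.015, 0, 0, 0, 0.2, 0, 0, -0.015, 0, 0, 0, 0.2, 0, 0, -0.01, 0, 0, 0, 0.2, 0, 0, -0.01, 0, 0, 0, 0.2, 0, 0, -0.003, 0, 0, 0, 0.2, 0, 0, 0, 0, 0, 0, 0.2, 0, 0, 0, 0, 0, 0])

```text
time_s: 11.03
position: [0.4442, 0.0666, 0.0795]
tool_rot: [[0.001, 0.0, 1.0], [-1.0, 0.0, 0.001], [-0.0, -1.0, 0.0]]
ft_force: [-0.2, -0.1, -0.5]
grip_width: 0.0422
```

Emit:
servo_tool(rows=[0.2, 0, 0, -0.003, 0, 0, 0, 0.2, 0, 0, -0.002, 0, 0, 0, 0.2, 0, 0, -0.0015, 0, 0, 0, 0.2, 0, 0, -0.0015, 0, 0, 0, 0.2, 0, 0, 0, 0, 0, 0, 0.2, 0, 0, 0, 0, 0, 0])

```text
time_s: 11.53
position: [0.444, 0.0662, 0.0713]
tool_rot: [[-0.0, -0.0, 1.0], [-1.0, -0.0, -0.0], [0.0, -1.0, -0.0]]
ft_force: [-0.4, 0.0, -0.4]
grip_width: 0.0421
```

Emit:
servo_tool(rows=[0.2, 0, 0, -0.001, 0, 0, 0, 0.2, 0, 0, -0.0005, 0, 0, 0, 0.2, 0, 0, 0, 0, 0, 0, 0.2, 0, 0, 0, 0, 0, 0])

```text
time_s: 11.87
position: [0.4441, 0.0662, 0.0708]
tool_rot: [[0.0, 0.001, 1.0], [-1.0, -0.0, 0.0], [0.0, -1.0, 0.001]]
ft_force: [-2.8, -0.5, 12.6]
grip_width: 0.0424
```

Contact at the expected height, so I release and retreat.

Emit:
servo_tool(rows=[1, 0, 0, 0, 0, 0, 0, 1, 0, 0, 0, 0, 0, 0, 1, 0, 0, 0, 0, 0, 0, 1, 0, 0, 0, 0, 0, 0, 1, 0, 0, 0, 0, 0, 0, 1, 0, 0, 0.01, 0, 0, 0, 1, 0, 0, 0.03, 0, 0, 0, 1, 0, 0, 0.035, 0, 0, 0, 1, 0, 0, 0.035, 0, 0, 0, 1, 0, 0, 0, 0, 0, 0])

```text
time_s: 12.7
position: [0.4464, 0.066, 0.1854]
tool_rot: [[0.0, 0.011, 1.0], [-1.0, -0.001, 0.0], [0.001, -1.0, 0.011]]
ft_force: [0.9, 1.5, 1.1]
grip_width: 0.0861
```

Emit:
servo_tool(rows=[1, 0.02, -0.015, 0.01, 0, 0, 0, 1, 0.02, -0.015, 0.01, 0, 0, 0, 1, 0.02, -0.015, 0.01, 0, 0, 0, 1, 0.02, -0.015, 0, 0, 0, 0, 1, 0, 0, 0, 0, 0, 0, 1, 0, 0, 0, 0, 0, 0])

```text
time_s: 13.2
position: [0.5241, 0.0057, 0.2088]
tool_rot: [[-0.001, -0.001, 1.0], [-1.0, 0.0, -0.001], [-0.0, -1.0, -0.001]]
ft_force: [-1.6, -0.0, -0.6]
grip_width: 0.0853
```

```bash
python3 - <<'E'
from rig import env
from h import *
env.get_image("side");t=[]
for n,sl in(("wrist",None),("scene",(slice(90,220),slice(230,370))),("side",(slice(110,250),slice(140,280)))):
    o=env.observe();im=env.get_image(n);c=cam(env,n,o);cv2.imwrite(f"pics/{n}6f.png",im[:,:,::-1])
    v=im.copy()
    for z,r,col in((.018,.048,(255,0,0)),(.058,.033,(0,200,0)),(.098,.022,(0,0,255))):
        pts=proj(c,circ(r,z)+[.4438,.0667,0])
        cv2.polylines(v,[np.round(pts).astype(np.int32)],True,col,1)
    if sl: t.append(np.vstack([cv2.resize(w[sl],(390,290),interpolation=2) for w in(im,v)]))
cv2.imwrite("pics/fin6.png",np.hstack(t)[:,:,::-1])
E
```

```text
(no output)
```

View pics/fin6.png

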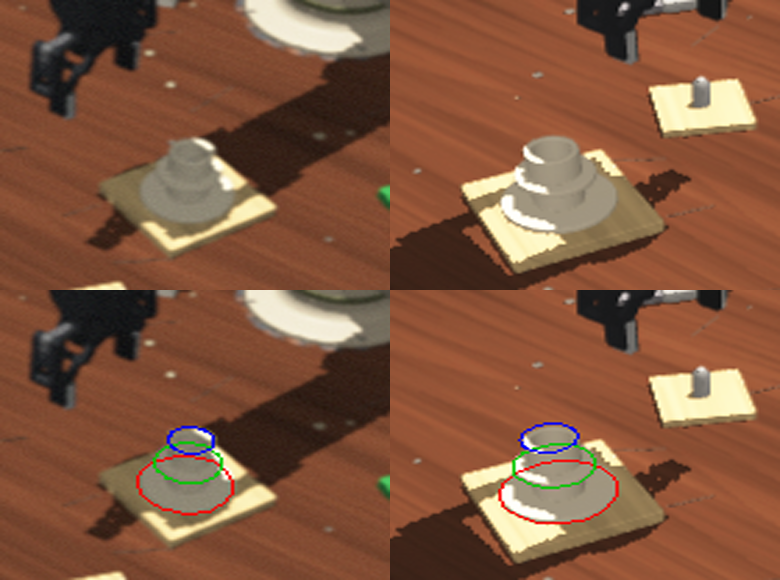

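View pics/scene6f.png

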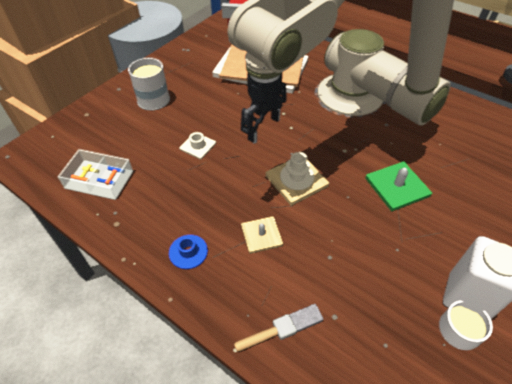

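The stack at scene (297,175) matches the projected seated outlines in both fixed views. The square hub is still at (197,143) and the gripper is clear, so I hand in.

```bash
python3 -c "
from rig import env
print(env.close_job())"
```

```text
the job is handed in; nothing more can be done
None
```

Both hubs are on the large plywood jig and the job is handed in, at about 13.5 s of the 64 s allowed; it reported no verdict. The wide-flanged hub went on first, flange down on the board. The small-flanged hub went on second, over the same spigot and down onto the first one's neck.

- **Contact heights:** each hub met its seat where it should. The tool read 30 mm for the first hub and 71 mm for the second, both within 1 mm of the height worked out beforehand. The highest push I read was about 13 N.
- **Final pictures:** in the scene and side views, the flange outlines and top rim of both hubs match the seated positions drawn in, and the stack stands upright. The square hub looks unmoved, I never went near the blue hub or the other jigs, and the gripper is clear.
- **Disagreements:** before the first placing, the scene and side cameras differed by up to about 6 mm on the centre of the board. I used the averaged spigot position of x 0.444, y 0.067, and both hubs went over it with no side force beyond noise. The finger opening read 42–43 mm on the 44 mm necks, which did not matter.

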